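# Find the stamped seed crate and push it to the dispatch line

## Robot

A 6-joint arm with a two-finger parallel gripper is mounted at the origin on the work surface; the furniture and walls round the work are solid. World frame = base frame: x ahead of the robot, y to its left, z up, the work surface at z = 0. Lengths are in m, angles in degrees, forces in N, time in s.
With the tool pointing down it reaches from about 0.4 to 0.825 m from the base axis. Payload 7 kg.
Tool frame: the origin (TCP) lies at the very end of the fingers, on their centre line; the grasp point (between the pads) lies 19 mm behind it; z points along the fingers, y is the line along which they close (so a half turn about z gives the same grasp; the last joint's range is limited). The gripper opens to 88 mm and grips with 3 to 60 N. Pads are 19 mm wide; open, the fingers measure 130 mm over their backs; the gripper's body (78 mm by 193 mm) begins 47 mm behind the grasp point.
Start: joints at [-51.446, 20.546, 0.682, 0, -70.136, -16.507], TCP at [0.253, -0.626, 0.227] pointing down, gripper open.
Joint ranges: [-176.03, 176.03], [-82.01, 121.73], [-58.28, 71.71], [-173.87, 95.51], [-174.79, -0.11], [-173.66, 173.66]. Speed limits (degrees/s): [136.94, 136.94, 172.46, 180, 180, 180].

## Interface

Orientations are given as a 3x3 rotation matrix whose columns are the frame's x, y, z axes.
In Python, from plant import * gives the robot as it stands. Calls block until the motion is done:
- movep(position, orientation): joint-space move of the TCP to a pose.
- movel(position, rot=None, feed=0.15, guard=None): straight line of the TCP; rot=None keeps the orientation; feed is the mean speed in m/s. With guard (N) it stops when the force on the tool has changed by that much, and returns True; else False.
- movej(angles): joint-space move.
- command_gripper(opening): finger opening in m; the grip force is fixed at half the most; returns when the fingers have stopped.
- dwell(seconds).
- inverse_kinematics(position, orientation): joint angles nearest the present ones, or None.
- camera(name): name is "scene" or "top"; returns the picture (420x560x3 uint8, red, green, blue); there is no depth.
- camera_params(name): a dict with "fx", "fy", "cx", "cy" (pixels), "R" (3x3) and "t" (3): a world point X has camera coordinates R X + t. Camera axes: x right, y down, z forward; pixel columns grow to the right and rows downward; lengths in m; the calibration is good to about 2 mm. A picture is of the moment at which its call begins. camera_params takes no time and is no camera call.
A pose or a line that the arm cannot do raises MotionError and nothing moves.
- sign_off(): hands the job in; it is judged then, once.
Readings, each from a call of its own:
- get_time(): time.
- get_joint_positions(): joint angles.
- get_qvel(): joint speeds.
- get_tau(): joint torques, N m.
- get_tcp_pos(): TCP position.
- get_tool_rot(): TCP orientation.
- get_ft_force(): force on the tool from outside, world axes, zero at the start.
- get_wrist_torque(): the same for the moment, N m.
- get_width(): finger opening in m.
- get_gripper_force(): force on a finger pad.
Only numpy, scipy, OpenCV 4.12 (cv2) and the standard library are available. Lean on these libraries where they do the work, as an engineer would, in place of code of your own. Each camera call takes 0.05 s, during which the arm holds its last target. There are 200 camera calls.

## Task

One of the two wooden seed crates has a round leaf mark stamped under its floor. Without gripping or lifting anything, tip both crates over away from you with your fingertips, so that each stands on its far side with its underside facing you. Then push only the stamped one forward, still on its side, until its leading rim lies on the white line along its whole width; leave the other on its side short of the line, and do not disturb the things around them.

Things in the scene. Friction and masses are not known exactly. Their poses are not given: they have to be found in the camera images.
- crate_stamped: Slatted wooden crate, open on top, empty, 0.4 kg: 80 mm deep (x), 160 wide (y), 105 tall, walls 8. Origin: centre of the underside. z points out of the open top, x away from the robot (turned up to 0.2 rad), y left. Two runners under the x edges, along y, 14 mm wide, 6 high. Mid underside: a dark burnt ring, 44 mm across, with a leaf in it. From above both crates look alike; either may be left.
- crate_plain: Slatted wooden crate, open on top, empty, 0.4 kg: 80 mm deep (x), 160 wide (y), 105 tall, walls 8. Origin: centre of the underside. z points out of the open top, x away from the robot (turned up to 0.2 rad), y left. Two runners under the x edges, along y, 14 mm wide, 6 high. This one has a bare underside.
- dispatch_line: White painted line on the bench, flat (nothing to bump against), beyond the crates: 50 mm wide (its x) and 620 mm long (its y). Origin at its centre; x points away from the robot, turned up to 0.07 rad.
- pot: Bystander: small terracotta pot, 66 mm across, 58 mm tall, between the crates and a little farther off. Origin under its centre.
- tin: Bystander: round tin, 75 mm across, 58 mm tall, to the right of the crates. Origin under its centre.
- roll: Bystander: roll of grey tape, 100 mm across, 48 mm tall, farther to the right. Origin under its centre.
- dropper: Bystander: small brown dropper bottle, 33 mm across, 102 mm tall, to the left of the crates. Origin under its centre.
- crate_stamped_mid (a point): Centre of the crate's box (body frame z +52.5 mm). Pressed forward on the inside of its far wall, in the upper 30 mm, the crate pivots about its far bottom edge (x +40 mm) instead of sliding, and topples at about 45 degrees. On its far side it is 80 mm tall and 105 deep, its underside towards the robot.
- crate_stamped_rim_l (a point): Left end of the top edge of the far wall (body frame x +40, y +80, z +105 mm); on the bench and leading (far) once the crate stands on its far side.
- crate_stamped_rim_r (a point): Right end of the top edge of the far wall (body frame x +40, y -80, z +105 mm); on the bench and leading (far) once the crate stands on its far side.
- crate_plain_mid (a point): Centre of the crate's box (body frame z +52.5 mm). Pressed forward on the inside of its far wall, in the upper 30 mm, the crate pivots about its far bottom edge (x +40 mm) instead of sliding, and topples at about 45 degrees. On its far side it is 80 mm tall and 105 deep, its underside towards the robot.
- crate_plain_rim_l (a point): Left end of the top edge of the far wall (body frame x +40, y +80, z +105 mm); on the bench and leading (far) once the crate stands on its far side.
- crate_plain_rim_r (a point): Right end of the top edge of the far wall (body frame x +40, y -80, z +105 mm); on the bench and leading (far) once the crate stands on its far side.
There are look-alikes about, which are no part of the job. Leave any pink look-alike of the crate_stamped alone. What is shaped like the crate_plain but red is not meant.

How it is judged:
By the outcome, as a careful person would: the job done as asked, in the order asked, and still so for the second after the job is handed in, with the robot touching nothing.
It also fails if it takes over 72 s, if anything falls off the work surface, if the arm or the gripper's body presses on something with over 40 N, if the wrist force passes 120 N, or if a joint passes its speed limit or range.

## Working session

There is one attempt and no reset: what is moved stays moved. The work goes in short steps, each a Python script; the robot and the scene stay as the last script left them, time stands still between calls to the robot, and variables do not carry over. Pictures are saved under pics/ and viewed, at most 10 in all, crops included, and the job is handed in when it is done.

```bash
mkdir -p pics; ls; python3 - <<'E'
from plant import *
import cv2
for n in("scene","top"):
    im=camera(n); cv2.imwrite(f"pics/{n}0.png",im[:,:,::-1]); p=camera_params(n); print(n,p)
a=cv2.imread("pics/scene0.png");b=cv2.imread("pics/top0.png")
print(get_time())
E
```

```text
pics
scene {'fx': 390.8972915270136, 'fy': 390.8972915270136, 'cx': 279.50978067327895, 'cy': 209.2645430250949, 'R': array([[-0.78520475, -0.61918048, -0.00830872],
       [-0.33586832,  0.43712242, -0.83433594],
       [ 0.52023645, -0.65233391, -0.55119371]]), 't': array([0.48652423, 0.20569631, 1.09046484])}
top {'fx': 514.9954952182209, 'fy': 514.9954952182209, 'cx': 275.408926404069, 'cy': 200.12424126637333, 'R': array([[ 4.75738742e-04, -9.99999155e-01, -1.20976224e-03],
       [-9.80696706e-01, -2.30004811e-04, -1.95534951e-01],
       [ 1.95534507e-01,  1.27943340e-03, -9.80695987e-01]]), 't': array([0.11503454, 0.53837046, 1.88657455])}
0.1
```

View pics/scene0.png

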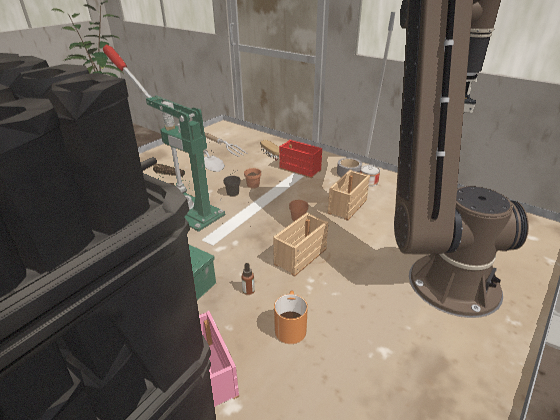

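View pics/top0.png

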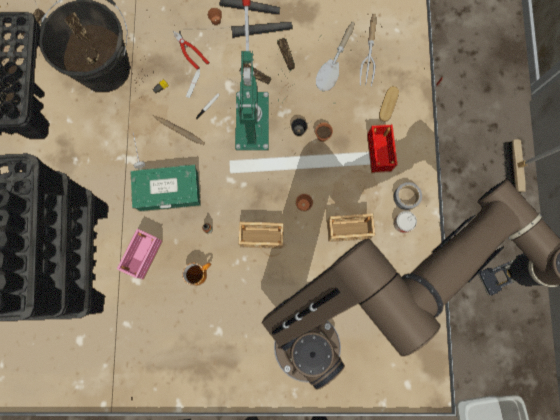

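The scene view shows both wooden crates, at about (300,243) and (349,194), with the pot at (299,210). In the top view the crates are at (261,234) and (351,227), the line runs from (230,166) to about (370,160), and the tin is at (404,221). The roll is at (406,194), the dropper at (207,227), and the red decoy at (382,148). I'll zoom in next and fit the rims.

```bash
cat > h.py <<'E'
import numpy as np, cv2
from plant import *
def ray(n,uv,z):
    p=camera_params(n); R,t=np.array(p["R"]),np.array(p["t"])
    uv=np.atleast_2d(uv).astype(float)
    d=np.c_[(uv[:,0]-p["cx"])/p["fx"],(uv[:,1]-p["cy"])/p["fy"],np.ones(len(uv))]@R
    c=-R.T@t
    return c+d*((z-c[2])/d[:,2])[:,None]
def proj(n,X):
    p=camera_params(n); c=np.atleast_2d(X)@np.array(p["R"]).T+p["t"]
    return np.c_[c[:,0]/c[:,2]*p["fx"]+p["cx"],c[:,1]/c[:,2]*p["fy"]+p["cy"]]
def tri(uv1,uv2):
    P=[]
    for n in("top","scene"):
        p=camera_params(n);K=np.array([[p["fx"],0,p["cx"]],[0,p["fy"],p["cy"]],[0,0,1]])
        P.append(K@np.c_[p["R"],p["t"]])
    X=cv2.triangulatePoints(P[0],P[1],np.float64(uv1).T.copy(),np.float64(uv2).T.copy());return (X[:3]/X[3]).T
def grab(n,f):
    im=np.ascontiguousarray(camera(n)[:,:,::-1]); cv2.imwrite(f"pics/{f}.png",im); return im
E
python3 - <<'E'
from h import *
a=cv2.imread("pics/top0.png"); b=cv2.imread("pics/scene0.png")
h=cv2.cvtColor(a,cv2.COLOR_BGR2HSV)
for q in [(261,217),(250,225),(261,246),(230,230),(352,213),(300,160),(285,150),(250,250)]: print(q,h[q[1],q[0]],end=' ')
c1=cv2.resize(a[140:260,215:415],(800,480),interpolation=cv2.INTER_CUBIC)
c2=cv2.resize(b[160:280,260:400],(700,600),interpolation=cv2.INTER_CUBIC)
cv2.imwrite("pics/c1.png",c1);cv2.imwrite("pics/c2.png",c2)
# white line
m=((h[...,1]<40)&(h[...,2]>190)).astype(np.uint8); m[:145]=0;m[180:]=0;m[:,:220]=0;m[:,385:]=0
n,l,s,_=cv2.connectedComponentsWithStats(m)
k=1+np.argmax(s[1:,4]); ys,xs=np.where(l==k)
X=ray("top",np.c_[xs,ys],0)
r=cv2.minAreaRect(np.float32(X[:,:2]*1000)); print("line",s[k],r,cv2.boxPoints(r).round(0).tolist())
E
```

```text
(261, 217) [ 19  83 123] (250, 225) [ 17 106 161] (261, 246) [ 17 110 142] (230, 230) [ 19  69 180] (352, 213) [ 19  95 121] (300, 160) [ 39  11 160] (285, 150) [ 19  60 178] (250, 250) [ 18  72 180] line [229 156  71  18 914] ((692.9047241210938, 159.1702880859375), (54.76682662963867, 276.6178283691406), 3.776681661605835) [[656.0, 295.0], [675.0, 19.0], [729.0, 23.0], [711.0, 299.0]]
```

View pics/c1.png

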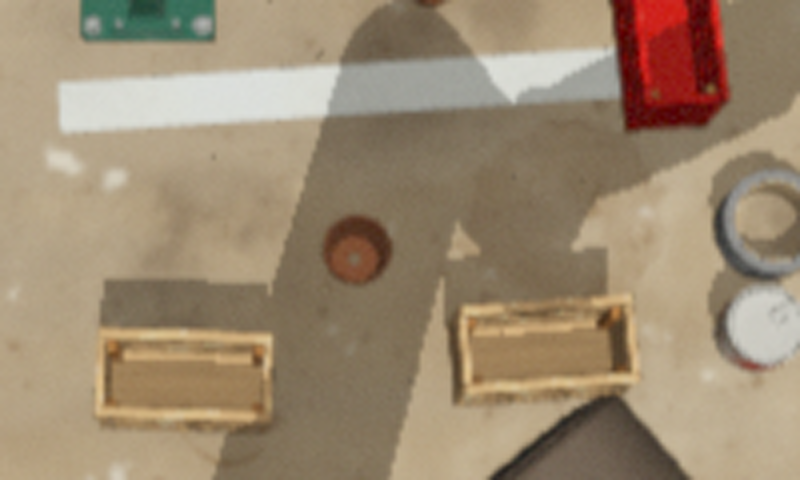

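View pics/c2.png

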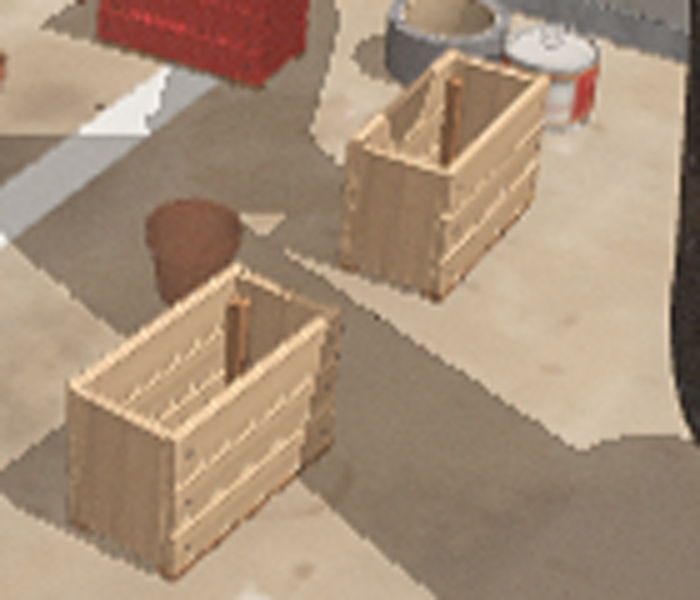

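The crops show both rims clearly. In the top crop the left crate's corners are (97,330), (272,332), (270,419) and (97,418). The right crate's are (460,308), (633,296), (636,380) and (460,398). The line's near edge runs from (62,132) to (620,97), and the pot is at (357,245). I'll triangulate these and check the sizes.

```bash
python3 - <<'E'
from h import *
T=lambda q:(np.array(q,float)+.5)/4-.5+[215,140]
S=lambda q:(np.array(q,float)+.5)/5-.5+[260,160]
np.set_printoptions(precision=4,suppress=True)
for nm,t,s in (("L",[(97,330),(272,332),(270,419),(97,418)],[(70,383),(237,265),(340,315),(175,437)]),
             ("R",[(460,308),(633,296),(636,380),(460,398)],[(347,143),(452,53),(548,78),(445,170)])):
    X=tri(T(t),S(s)); print(nm,"tri\n",X)
    P=ray("top",T(t),.105); Q=ray("scene",S(s),.105); print("top@.105\n",P[:,:2],"\nscene@.105\n",Q[:,:2])
    M=(P+Q)/2; c=M.mean(0); w=(M[0]-M[1]+M[3]-M[2])[:2]; print("c",c,"yaw",np.degrees(np.arctan2(-w[0],w[1])), np.linalg.norm(w)/2)
ln=ray("top",T([(62,132),(620,97),(60,83),(615,48)]),0);print("line",ln[:,:2])
print("pot",ray("top",T([(357,245)]),.05)[:,:2],"tin",ray("top",T([(760,325)]),.058)[:,:2],"roll",ray("top",T([(772,222)]),.048)[:,:2],"drop",ray("top",[(206,222)],.1)[:,:2])
print("red near low",ray("top",T([(628,130),(725,100)]),0)[:,:2], "red top", ray("top",T([(628,95),(615,0)]),.105)[:,:2])
E
```

```text
L tri
 [[0.4458 0.2475 0.1059]
 [0.4439 0.0882 0.1023]
 [0.3656 0.0906 0.0993]
 [0.3677 0.2475 0.1046]]
top@.105
 [[0.4465 0.2479]
 [0.4447 0.0889]
 [0.3655 0.0909]
 [0.3663 0.2467]] 
scene@.105
 [[0.4456 0.2462]
 [0.4393 0.0908]
 [0.3606 0.0972]
 [0.37   0.2489]]
c [0.4048 0.1697 0.105 ] yaw -1.6943218195621248 0.15552956330066242
R tri
 [[ 0.4679 -0.0825  0.1008]
 [ 0.4784 -0.2411  0.1004]
 [ 0.4004 -0.24    0.1057]
 [ 0.3863 -0.079   0.1102]]
top@.105
 [[ 0.4668 -0.0822]
 [ 0.4779 -0.2401]
 [ 0.4009 -0.2399]
 [ 0.3845 -0.0806]] 
scene@.105
 [[ 0.465  -0.0761]
 [ 0.4738 -0.2333]
 [ 0.4003 -0.2414]
 [ 0.3947 -0.0855]]
c [ 0.433  -0.1599  0.105 ] yaw 3.7983418127582445 0.1579246413142368
line [[ 0.6587  0.2926]
 [ 0.6942 -0.2545]
 [ 0.7083  0.2954]
 [ 0.7441 -0.2514]]
pot [[0.5361 0.0079]] tin [[ 0.4586 -0.3663]] roll [[ 0.5588 -0.3849]] drop [[0.4477 0.368 ]]
red near low [[ 0.6608 -0.2612]
 [ 0.6911 -0.3574]] red top [[ 0.6673 -0.2423]
 [ 0.7595 -0.2335]]
```

The heights come out at about 0.105 and the rims at about 160 × 80 mm, both as specified. Now I'll tip each crate, right one first, with closed fingertips at z ≈ 0.075, which keeps the gripper body above the swinging near rim.

```bash
cat >> h.py <<'E'
def down(yawdeg,flip):
    a=np.radians(yawdeg); y=np.array([-np.sin(a),np.cos(a),0])*(-1 if flip else 1); z=np.array([0,0,-1.])
    return np.c_[np.cross(y,z),y,z]
def best(p,yaw):
    q0=np.array(get_joint_positions()); o=[]
    for f in(0,1):
        q=inverse_kinematics(p,down(yaw,f))
        if q is not None: o.append((np.abs(np.array(q)-q0).max(),f))
    return min(o)[1]
def tip(far,yaw):
    d=np.array([np.cos(np.radians(yaw)),np.sin(np.radians(yaw)),0]); P=lambda s,z:(np.r_[far,0]+d*s+[0,0,z]).tolist()
    f=best(P(-.036,.2),yaw); R=down(yaw,f)
    movep(P(-.036,.2),R); movel(P(-.036,.075),feed=.2)
    g=movel(P(.0,.075),feed=.06,guard=3); print("contact",g,np.round(get_tcp_pos(),4),np.round(get_ft_force(),1))
    movel(P(.09,.074),feed=.2); print(np.round(get_ft_force(),1)); movel(P(.155,.11),feed=.25); movel(P(.155,.22),feed=.3); print("t",get_time())
E
python3 - <<'E'
from h import *
command_gripper(0)
tip([.4725,-.161],4.5)
grab("scene","s1"); grab("top","t1")
a=cv2.imread("pics/s1.png");b=cv2.imread("pics/t1.png")
cv2.imwrite("pics/m1.png",np.hstack([cv2.resize(a[140:290,230:400],(400,353)),cv2.resize(b[120:270,200:370],(400,353))]))
E
```

```text
contact True [ 0.4555 -0.1624  0.0755] [-2.3 -0.4  0.7]
[ 2.6 -0.1  2.5]
t 6.1667
```

View pics/m1.png

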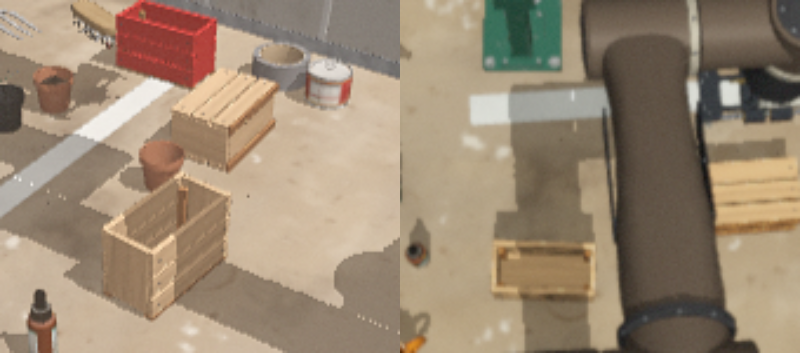

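The right crate now lies on its far side (scene crop about (222,120)), and the pot hasn't moved. Next I'll tip the left one, then move the arm aside and look at both undersides.

```bash
python3 - <<'E'
from h import *
tip([.4455,.169],-.6)
q=np.array(get_joint_positions()); 
movep([.42,.005,.3],down(0,best([.42,.005,.3],0)))
a=grab("scene","s2"); b=grab("top","t2")
cv2.imwrite("pics/m2.png",cv2.resize(a[150:280,250:390],(646,600),interpolation=cv2.INTER_CUBIC))
cv2.imwrite("pics/m3.png",cv2.resize(b[140:260,215:415],(800,480),interpolation=cv2.INTER_CUBIC))
E
```

```text
contact False [0.4455 0.169  0.0749] [-1.5  1.2  0.4]
[3.6 0.3 3.3]
t 10.7917
```

View pics/m2.png

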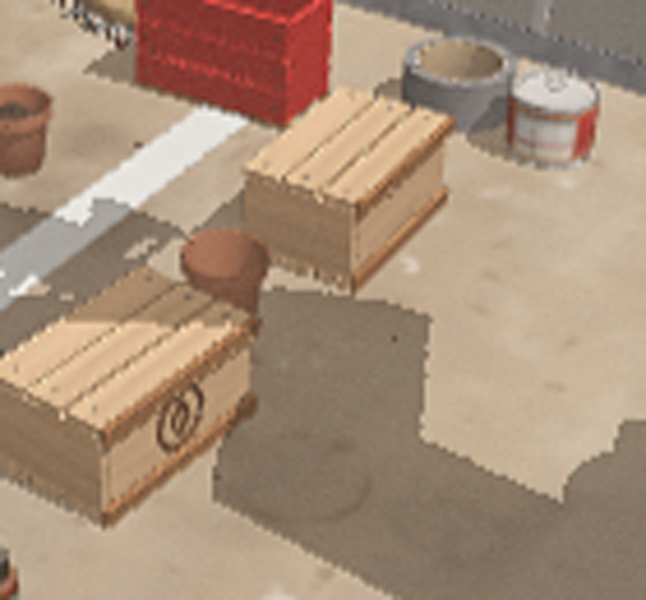

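View pics/m3.png

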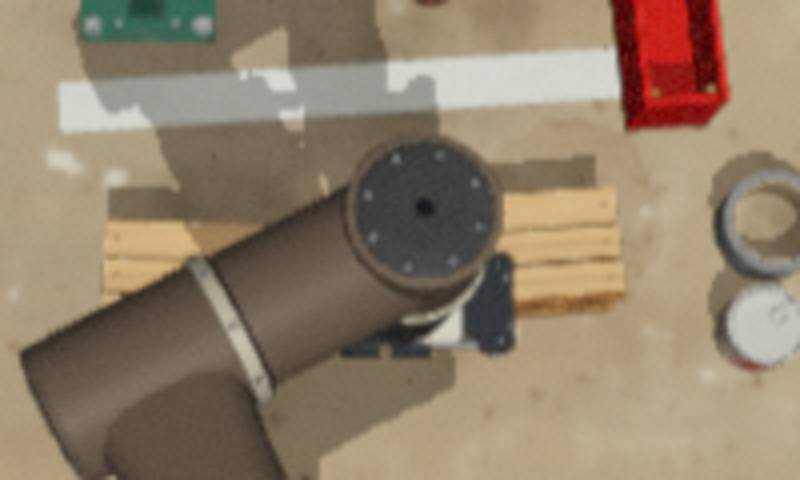

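The left crate carries the stamp (ring at scene crop (180,415)) and the right one is bare. Both stand on their far sides, and the pot, tin and roll haven't moved. I'll push the left crate flat with open fingers at the line's yaw, stop short of the final position, then measure.

```bash
cat >> h.py <<'E'
def aside(R):
    p=np.array(get_tcp_pos()); d=R_dir(3.7); movel((p-d*.04).tolist(),feed=.2); p=np.array(get_tcp_pos()); movel([p[0],p[1],.25],feed=.3)
    movej([-51.446,20.546,.682,0,-70.136,-16.507])
def R_dir(y): return np.array([np.cos(np.radians(y)),np.sin(np.radians(y)),0])
E
python3 - <<'E'
from h import *
np.set_printoptions(precision=4,suppress=True)
p0=np.array([.396,.166,.25]); f=best(p0.tolist(),3.7); R=down(3.7,f)
movep(p0.tolist(),R); command_gripper(.088); movel([p0[0],p0[1],.012],feed=.2)
d=R_dir(3.7); at=lambda x:[x,.166+(x-.396)*d[1]/d[0],.012]
print(get_tcp_pos(),movel(at(.46),feed=.05,guard=2),get_tcp_pos(),get_ft_force())
movel(at(.556),feed=.06); print(get_tcp_pos(),get_ft_force(),get_time())
aside(R)
a=grab("scene","s4"); b=grab("top","t4"); print(get_time())
A=cv2.resize(a[140:270,230:340],(508,600),interpolation=cv2.INTER_CUBIC);B=cv2.resize(b[140:260,225:365],(700,600),interpolation=cv2.INTER_CUBIC)
cv2.imwrite("pics/m4.png",B);cv2.imwrite("pics/m5.png",A)
E
```

```text
[0.3964 0.1664 0.0126] True [0.404 0.166 0.012] [-0.4808  0.1023 -0.2547]
[0.5559 0.1763 0.0121] [-1.8693  0.5949 -0.721 ] 18.5417
22.8917
```

View pics/m4.png

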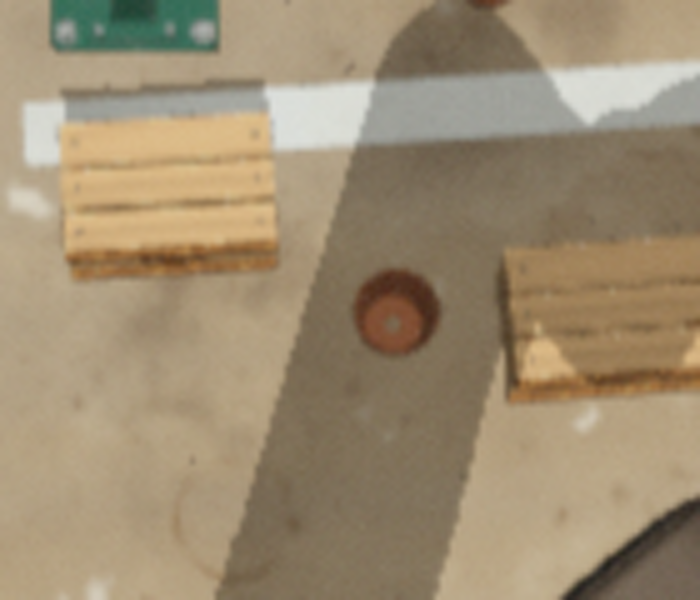

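The stamped crate is square to the line. Its far top edge runs from (62,122) to (270,113) in the crop, and its bottom near edge from (73,280) to (277,268). I'll compute how much push is left.

```bash
python3 - <<'E'
from h import *
np.set_printoptions(precision=4,suppress=True)
T=lambda q:(np.array(q,float)+.5)/5-.5+[225,140]
F=ray("top",T([(62,122),(270,113)]),.08);N=ray("top",T([(73,280),(277,268)]),0)
L=ray("top",T([(25,165),(690,125),(25,101),(690,62)]),0)
nl=lambda y:np.interp(y,[L[1,1],L[0,1]],[L[1,0],L[0,0]]); fl=lambda y:np.interp(y,[L[3,1],L[2,1]],[L[3,0],L[2,0]])
print("far",F,"\nnear",N,"\nN+.105",N+.105*np.array([.998,.064,0]),"\nline",L)
for X in (F,N+.105*np.array([.998,.064,0])): print([(x[0]-nl(x[1]),fl(x[1])-x[0]) for x in X])
E
```

```text
far [[0.6717 0.2599 0.08  ]
 [0.6787 0.1032 0.08  ]] 
near [[0.5668 0.2558 0.    ]
 [0.5764 0.0975 0.    ]] 
N+.105 [[0.6716 0.2625 0.    ]
 [0.6811 0.1042 0.    ]] 
line [[ 0.6588  0.2947 -0.    ]
 [ 0.6912 -0.2269 -0.    ]
 [ 0.7106  0.2956  0.    ]
 [ 0.7426 -0.2286  0.    ]]
[(np.float64(0.010787420478384768), np.float64(0.04112176568394332)), (np.float64(0.00807570747064279), np.float64(0.043632859065051544))]
[(np.float64(0.010839054787936564), np.float64(0.04107340127295933)), (np.float64(0.010543523692658985), np.float64(0.04116628567559))]
```

Both methods put the rim about 10 mm past the line's near edge, so 15 mm more will centre it.

```bash
python3 - <<'E'
from h import *
np.set_printoptions(precision=4,suppress=True)
d=R_dir(3.7); at=lambda x,z=.012:[x,.166+(x-.396)*d[1]/d[0],z]
p=at(.516,.25); R=down(3.7,best(p,3.7)); movep(p,R); movel(at(.516),feed=.2); movel(at(.571),feed=.06); print(get_tcp_pos(),get_ft_force())
aside(R); dwell(.5)
b=grab("top","t5"); a=grab("scene","s5"); print(get_time())
B=cv2.resize(b[140:260,195:415],(800,436),interpolation=cv2.INTER_CUBIC)
cv2.imwrite("pics/m6.png",B)
E
```

```text
[0.5713 0.1775 0.012 ] [ 0.052  -0.0852 -0.5382]
33.125
```

View pics/m6.png

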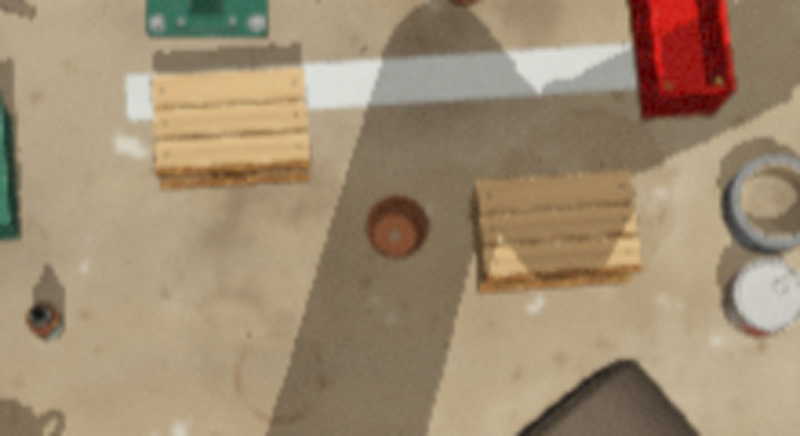

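The stamped crate now reaches across the line: far top edge (151,75) to (303,67), near bottom edge (160,189) to (308,182). Everything else is where it was. One numeric check before handing in.

```bash
python3 - <<'E'
from h import *
k=800/220
T=lambda q:(np.array(q,float)+.5)/k-.5+[195,140]
F=ray("top",T([(151,75),(303,67)]),.08);N=ray("top",T([(160,189),(308,182)]),0)+.105*np.array([.998,.064,0])
nl=lambda y:.6588+(y-.2947)*(.6588-.6912)/(.5216)
ok=True
for X in(F,N):
    e=[x[0]-nl(x[1]) for x in X]; print(np.round(e,4)); ok&=all(.012<v<.038 for v in e)
if ok: print(sign_off())
E
```

```text
[0.0255 0.0244]
[0.0268 0.0246]
the job is handed in; nothing more can be done
None
```

The job is handed in: both crates stand on their far sides, and the stamped one (the left) has its leading rim about 25 mm into the 50 mm line along its whole width; the plain one was left short of the line and nothing else appeared moved.

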